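# Lay out the film viewing place

## Robot

A 7-joint arm with a two-finger parallel gripper is mounted at the origin on the work surface. World frame = base frame: x ahead of the robot, y to its left, z up, the work surface at z = 0. Lengths are in m, angles in rad, forces in N, time in s.
With the tool pointing down it reaches from about 0.425 to 0.925 m from the base axis. Payload 6.8 kg.
Tool frame: the origin (TCP) lies between the finger pads; the fingertips stand r.tcp_to_tips ahead of it and the grasp point (between the pads) lies 3 mm ahead of it (r.tcp_to_tips is the distance from the TCP to the fingertips, in m); z points along the fingers, y is the line along which they close (so a half turn about z gives the same grasp; the last joint's range is limited). The gripper opens to 85 mm and grips with 20 to 120 N. Pads are 22 mm wide; open, the fingers measure 114 mm over their backs; the gripper's body (76 mm by 85 mm) begins 54 mm behind the grasp point. The pads swing forward as they close: fully open they stand 13 mm farther back than shut.
Start: joints at [1.166, 0.477, 0.022, 1.555, -0.011, 1.109, -0.083], TCP at [0.197, -0.646, 0.253] pointing down, gripper open.
Joint ranges: [-2.96, 2.96], [-0.34, 2.1], [-1.41, 1.46], [0.24, 2.44], [-1.37, 4.51], [0.17, 1.92], [-2.96, 2.96]. Speed limits (rad/s): [2.39, 2.39, 3.14, 3.14, 3.14, 3.14, 3.14].

## Interface

Orientations are given as a rotation vector (axis times angle).
In Python, from bench import r gives the robot as it stands. The module is installed in compiled form; this text tells all that it offers.
- The arm moves only by the tool step_arm, never from a script. Its argument "moves" is a list of rows, each an object of numbers: "rx", "ry", "rz": the turn, a rotation vector about the tool's x, y, z in degrees; "dx", "dy", "dz": the shift along the tool's x, y, z in mm; "gripper": the opening, from -1 (shut) to 1 (fully open). In form: [{"rx": .., "ry": .., "rz": .., "dx": .., "dy": .., "dz": .., "gripper": ..}, ...]. A call has 1 to 20 rows; each row shifts and turns the commanded pose from where the row before left it, along the tool's axes as they then stand; what a row does not reach is not made up. A row lasts 1/8 s, in which the tool goes at most 62.5 mm and 10.7 degrees, less where a joint would pass 70% of its speed; a pose out of reach is approached as far as the arm can. A call is refused whole if a number of a shift passes 62.5 or a number of a turn 10.7, either way. A call with a gripper value outside its range is refused whole. The fingers move at their own pace and stop on an object; "grip_force" is the grip in N (left out, the last holds). Time passes only in rows, so rows that do not move let the fingers close. It gives the time, the measured TCP pose, the force, the opening and the grip force at its end, in the units of the state.
- r.get_obs(): the state, without advancing time (a new reading comes with each control period).
- r.grab_frame(name): name is "side" or "top"; returns the picture (420x560x3 uint8, blue, green, red); there is no depth.
- r.camera_info(name): a dict with "mtx" (3x3 intrinsics, pixels), "D" ([k1, k2, p1, p2, k3] as OpenCV has them; the pictures are not rectified), "rvec" (rotation vector, rad) and "tvec" (3), from world to camera coordinates, as OpenCV has them. Camera axes: x right, y down, z forward; pixel columns grow to the right and rows downward; lengths in m; the calibration is good to about 2 mm. A picture is of the moment at which its call begins. camera_info takes no time and is no camera call.
- r.hand_in(): hands the job in; it is judged then, once.
The state is a dict: "clock": time; "joints": joint angles; "qvel": joint speeds; "tau": joint torques, N m; "tcp_pos": TCP position; "orientation": TCP orientation; "contact_force": force on the tool from outside, world axes, zero at the start; "moment": the same for the moment, N m; "grip_width": finger opening in m; "gripper_force": force on a finger pad.
Only numpy, scipy, OpenCV 4.12 (cv2) and the standard library are available. Lean on these libraries where they do the work, as an engineer would, in place of code of your own. Each camera call takes 0.05 s, during which the arm holds its last target. There are 200 camera calls.

## Task

Lay out the desk for checking a customer's film, with left and right as the robot sees them: stand the loupe in the middle of the light pad, the film can on the desk beside the middle of the pad's left edge and the slide box beside the middle of its right edge, square to the pad, each with a gap of about 3 cm to the pad. Stand the film cartridge on the middle of the slide box's top, and the cleaner bottle on the desk midway between the developing tank and the steel jug, in line with both. Everything stands upright and is let go.

Things in the scene. Friction and masses are not known exactly. Their poses are not given: they have to be found in the camera images.
- pad: Light pad for viewing film, fixed to the desk: a flat black slab with a white lit window, 180 mm wide (its y), 130 mm deep (its x), 8 mm thick, its top 8 mm above the desk. Its front long edge has a small grey switch in the middle and faces the robot, turned by up to 0.25 rad. Origin: centre of its underside, on the desk. Its +x points to the back (away from the robot), +y to its left as the robot sees it, so its right is -y.
- tank: Film developing tank, fixed to the desk behind the light pad: a black round closed drum, 86 mm across at the lid, 96 mm high, with a low round cap 44 mm across on top. Origin: centre of its underside; z up. Its yaw has no meaning. Tank and jug stand 250 mm apart, axis to axis, either one on the left.
- jug: Steel jug, fixed to the desk behind the light pad: an open round steel beaker without handle, 80 mm across the rim, 90 mm high. Origin: centre of its underside; z up. Its yaw has no meaning.
- loupe_mid (a point): Magnifying loupe: a black round barrel with an aluminium band and a glass top; foot 46 mm across and 16 mm high, barrel above it 40 mm across, 54 mm high, 90 g (not the wider, 62 mm, camera lens under a grey cap that stands about too). It stands upright on the desk at the start at any yaw; the point is on its axis, half-way up; z is up. All loose things start at least 85 mm apart, axis to axis.
- slidebox_mid (a point): Slide box: a closed plain brown cardboard box with a square plan, 58 x 58 mm, 50 mm high, flat top, 140 g. It stands upright on the desk at the start at any yaw; the point is on its axis, half-way up; z is up. Its x and y are square to its sides.
- cartridge_mid (a point): 35 mm film cartridge: a small bare steel cylinder 25 mm across and 44 mm high with a narrow black spool knob (11 mm across, 6 mm high) on top, 50 mm high in all, 28 g. A film lip 4 mm thick stands out 7 mm from its side towards its own +x, so it is best gripped along its own y. It stands upright on the desk at the start at any yaw; the point is on its axis, half-way up; z is up.
- can_mid (a point): Film can: a small black plastic round can with a flat grey lid; 33 mm across (34 mm over the lid, the top 8 mm), 54 mm high, 30 g. It stands upright on the desk at the start at any yaw; the point is on its axis, half-way up; z is up.
- bottle_mid (a point): Cleaner bottle: a small amber glass bottle with a paper label and a white cap, 40 mm across the body, 95 mm high, 130 g. It stands upright on the desk at the start at any yaw; the point is on its axis, half-way up; z is up.

How it is judged:
At the end, for the whole second after the job is handed in: At rest and upright: loupe on the pad within 15 mm of its middle; can left and box (square within 0.2 rad) right of the pad, on its middle line and 30 mm off its edge, each within 15 mm; cartridge on the box within 12 mm of its centre; bottle within 15 mm of midway between tank and jug (horizontal distance between loupe_mid and pad below 0.015 m and height (world z) of loupe_mid between 0.03 and 0.04 m and angle between each of loupe_mid, can_mid, slidebox_mid, cartridge_mid, bottle_mid's own z axis and vertical below 0.12 rad and linear speed of each of loupe, can, slidebox, cartridge, bottle below 0.02 m/s and y of can_mid in the frame of pad between 0.1215 and 0.1515 m and x of can_mid in the frame of pad between -0.015 and 0.015 m and height (world z) of can_mid between 0.022 and 0.032 m and y of slidebox_mid in the frame of pad between -0.164 and -0.134 m and x of slidebox_mid in the frame of pad between -0.015 and 0.015 m and height (world z) of slidebox_mid between 0.02 and 0.03 m and (angle between the x axis of slidebox_mid and the x axis of pad, either way round below 0.2 rad or angle between the x axis of slidebox_mid and the y axis of pad, either way round below 0.2 rad) and horizontal distance between cartridge_mid and slidebox_mid below 0.012 m and height (world z) of cartridge_mid between 0.07 and 0.08 m and x of bottle_mid in the frame of tank between -0.015 and 0.015 m and (y of bottle_mid in the frame of tank between -0.14 and -0.11 m or y of bottle_mid in the frame of tank between 0.11 and 0.14 m) and horizontal distance between bottle_mid and jug below 0.142 m and height (world z) of bottle_mid between 0.0425 and 0.0525 m); the robot touches nothing.
It also fails if it takes over 141 s, if anything falls off the work surface, if the arm or the gripper's body presses on something with over 40 N, if the wrist force passes 120 N, or if a joint passes its speed limit or range.

## Working session

There is one attempt and no reset: what is moved stays moved. The work goes in short steps, Python scripts to look and compute and a tool call to move; the robot and the scene stay as the last step left them, time stands still between calls to the robot, and variables do not carry over. Pictures are saved under pics/ and viewed, at most 14 in all, crops included, and the job is handed in when it is done.

Besides the shell and the picture viewer there is one more tool, called after ">>>" as a command line: name --argument value ..., lists and objects as JSON in quotes. step_arm: Moves the arm, as the interface text tells. Its arguments: {"type":"object","properties":{"moves":{"type":"array","items":{"type":"object","properties":{"rx":{"type":"number"},"ry":{"type":"number"},"rz":{"type":"number"},"dx":{"type":"number"},"dy":{"type":"number"},"dz":{"type":"number"},"gripper":{"type":"number"}}}},"grip_force":{"type":"number"}},"required":["moves"]}

```bash
mkdir -p pics; python3 - <<'E'
from bench import r
import cv2
for n in("top","side"):
    cv2.imwrite(f"pics/{n}0.png",cv2.resize(r.grab_frame(n),(800,600)))
    print(r.camera_info(n))
print(r.get_obs(),r.tcp_to_tips)
E
```

```text
{'mtx': array([[520.74415048,   0.        , 280.22923855],
       [  0.        , 520.74415048, 205.20593749],
       [  0.        ,   0.        ,   1.        ]]), 'D': array([-0.10326884,  0.        ,  0.        ,  0.        ,  0.        ]), 'rvec': array([ 2.1387226 , -2.15719077,  0.14054393]), 'tvec': array([0.00216834, 0.55461617, 1.41862908])}
{'mtx': array([[467.08698768,   0.        , 282.29036887],
       [  0.        , 467.08698768, 209.07509682],
       [  0.        ,   0.        ,   1.        ]]), 'D': array([-0.09942283,  0.        ,  0.        ,  0.        ,  0.        ]), 'rvec': array([ 0.11860027, -2.70076182,  1.51319337]), 'tvec': array([0.5185977 , 0.07743986, 1.08470825])}
{'clock': 0.1, 'joints': array([ 1.16592514,  0.47770514,  0.02233372,  1.5563533 , -0.01152885,
        1.10930252, -0.08307353]), 'qvel': array([-0.00256961, -0.00108618,  0.00042977, -0.00212803,  0.0004914 ,
       -0.00131801,  0.0003216 ]), 'tau': array([ 4.64592522e-03, -5.97762394e+01,  1.61401045e+00, -2.81951523e+01,
        1.28311422e-02,  5.05822143e-03,  1.08187839e-05]), 'tcp_pos': array([ 0.19725106, -0.64501268,  0.25243067]), 'orientation': array([-3.10547055e+00, -4.64285169e-01,  5.18591367e-04]), 'contact_force': array([-0.03727416,  0.1008098 , -0.33185776]), 'moment': array([ 0.0112418 ,  0.02943101, -0.03871425]), 'gripper_force': 0.0, 'grip_width': 0.08517253617809596} 0.022
```

View pics/top0.png

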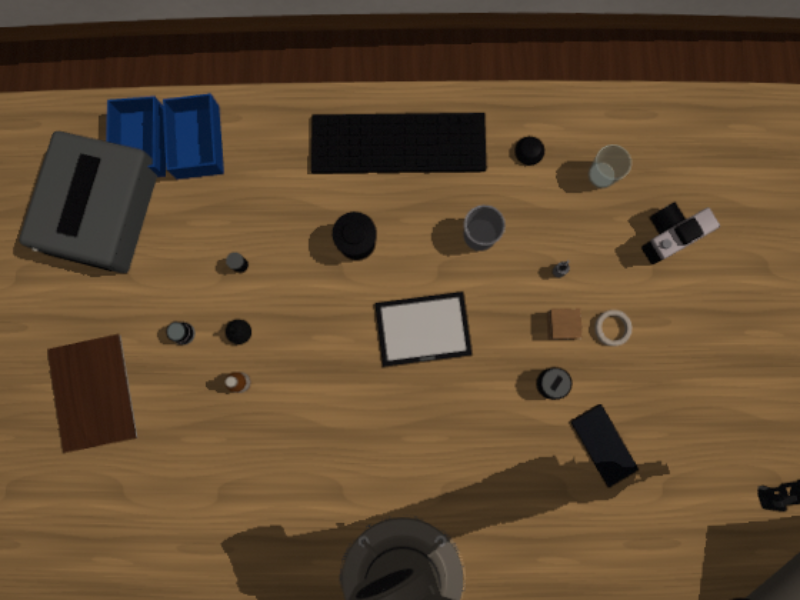

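View pics/side0.png

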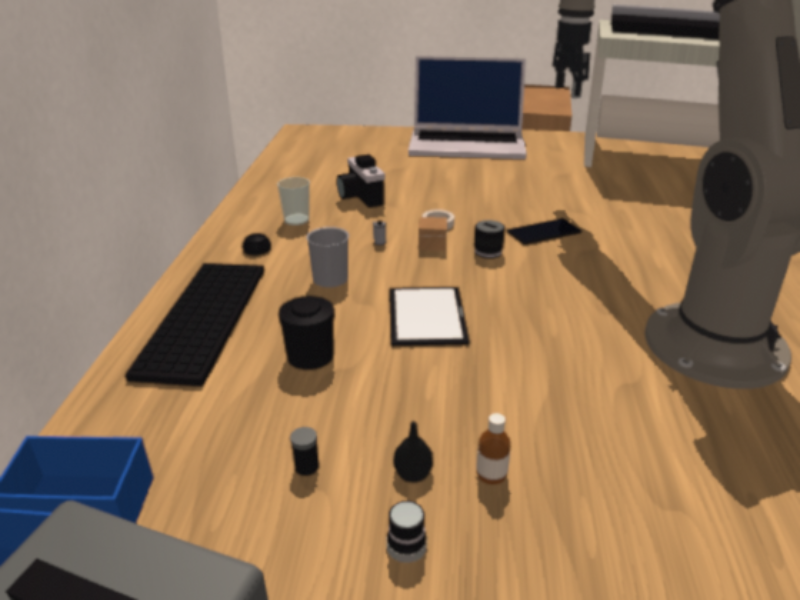

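```bash
cat > h.py <<'E'
from bench import r
import cv2, numpy as np
from scipy.spatial.transform import Rotation as R
def ray(n,px):
    c=r.camera_info(n); u=cv2.undistortPoints(np.array(px,float).reshape(-1,1,2),c["mtx"],c["D"]).reshape(-1,2)
    M=cv2.Rodrigues(c["rvec"])[0]; o=-M.T@c["tvec"]
    return o,np.c_[u,np.ones(len(u))]@M
def w(n,px,z):
    o,d=ray(n,px); t=(z-o[2])/d[:,2]; return (o+t[:,None]*d)[:,:2]
def p(n,X):
    c=r.camera_info(n); return cv2.projectPoints(np.array(X,float).reshape(-1,1,3),c["rvec"],c["tvec"],c["mtx"],c["D"])[0].reshape(-1,2)
def tile(img,x,y,s,k):
    t=cv2.resize(img[y:y+s,x:x+s],None,fx=k,fy=k,interpolation=cv2.INTER_CUBIC)
    t=np.clip(t.astype(float)*1.5,0,255).astype(np.uint8)
    for i in range(0,s,5):
        L=8 if i%10==0 else 4
        cv2.line(t,(i*k,0),(i*k,L),(0,255,0),1); cv2.line(t,(0,i*k),(L,i*k),(0,255,0),1)
    cv2.putText(t,f"{x},{y}",(12,20),0,.5,(0,255,255),1); return t
E
python3 - <<'E'
from h import *
a=r.grab_frame("top"); s=r.grab_frame("side")
T=[tile(a,150,168,32,8),tile(a,110,217,32,8),tile(a,150,251,32,8),tile(a,377,172,32,8),tile(a,378,210,32,8),cv2.resize(tile(a,250,140,128,2),(256,256))]
cv2.imwrite("pics/m1.png",np.vstack([np.hstack(T[:3]),np.hstack(T[3:])]))
for n,px in dict(can=(165.5,183,.054),loupe=(125,232,.054),bottle=(163,267,.095),box=(395,225,.05),cart=(393,187,.047),tank=(249,163,.1),jug=(339,158,.09)).items(): print(n,w("top",px[:2],px[2]))
print(w("top",[[263,212],[324,205],[330,247],[267,255]],.008))
E
```

```text
can [[0.61809093 0.31815294]]
loupe [[0.48116352 0.42920491]]
bottle [[0.38337871 0.31085357]]
box [[ 0.49474426 -0.32008281]]
cart [[ 0.60201746 -0.31916246]]
tank [[0.66233124 0.08078219]]
jug [[ 0.67627702 -0.16461993]]
[[ 0.53961862  0.04683623]
 [ 0.55818841 -0.12744093]
 [ 0.43820903 -0.14215211]
 [ 0.41726384  0.0360385 ]]
```

View pics/m1.png

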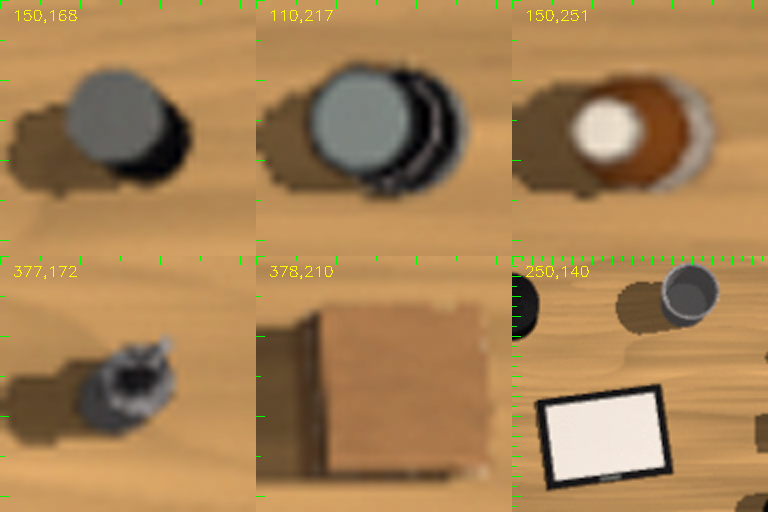

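```bash
cat > q.py <<'E'
from h import *
E
python3 - <<'E'
from h import *
for n,px in dict(can=(163.9,182.1,.054),loupe=(122.7,231.5,.054),bottle=(161.5,266.8,.095),cart=(393.6,186.8,.05),jug=(338.8,157.3,.09)).items(): print(n,w("top",px[:2],px[2]).round(4))
def quad(c,z):
    q=w("top",c,z); e=[q[0]-q[1],q[3]-q[2],(q[0]-q[3])@[[0,1],[-1,0]],(q[1]-q[2])@[[0,1],[-1,0]]]
    return q.mean(0).round(4),np.degrees([np.arctan2(-v[0],v[1]) for v in e]).round(1),[np.linalg.norm(v).round(3) for v in e]
o=np.array([262.3-.25,212.3-.25]);
print(quad(np.array([[262.3,212.3],[323.8,204.3],[329.8,248.3],[267.3,256.8]])-.25,.008))
print("box",quad(np.array([[318,309],[485,304],[490,471],[328,471]])/8+[378,210-32]-.44,.05))
print("lip",w("top",np.array([[138,381],[166,343]])/8+[377,172-32]-.44,.044))
a=r.grab_frame("top"); s=r.grab_frame("side")
cv2.imwrite("pics/m2.png",np.hstack([np.clip(tile(x,*k).astype(float)*2.5,0,255) for x,k in((a,(224,140,50,8)),(s,(190,200,50,8)))]))
E
```

```text
can [[0.6207 0.3228]]
loupe [[0.4826 0.4358]]
bottle [[0.3839 0.3149]]
cart [[ 0.6021 -0.3202]]
jug [[ 0.6782 -0.1641]]
(array([ 0.4871, -0.0454]), array([7. , 7.2, 6.1, 6.6]), [np.float64(0.177), np.float64(0.178), np.float64(0.127), np.float64(0.127)])
box (array([ 0.4906, -0.4132]), array([ 1.1, -0.7,  1.2, -1. ]), [np.float64(0.059), np.float64(0.057), np.float64(0.056), np.float64(0.058)])
lip [[ 0.60198685 -0.32208277]
 [ 0.61546462 -0.3325556 ]][ WARN:0@1.743] global loadsave.cpp:1063 imwrite_ Unsupported depth image for selected encoder is fallbacked to CV_8U.
```

View pics/m2.png

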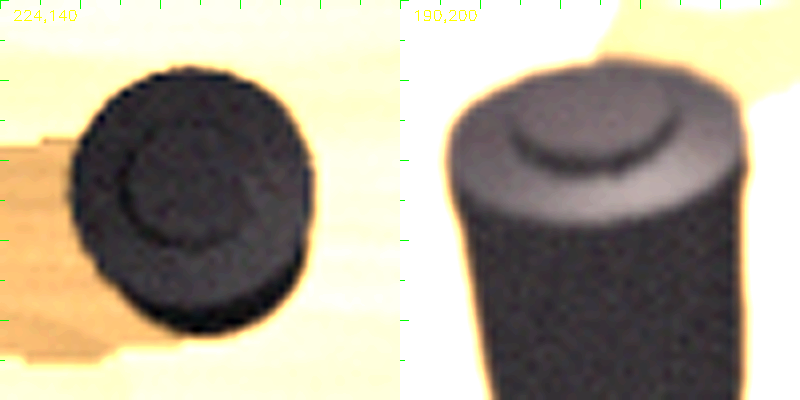

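>>> step_arm --moves '[{"rz": -10},{"rz": -10},{"rz": -10},{"rz": -10},{"rz": -10},{"rz": -10},{"rz": -10},{"rz": 0}]' --grip_force 30

```text
invalid input at $.moves[0]: expected keys rx, ry, rz, dx, dy, dz, gripper
```

```bash
cat > q.py <<'E'
from h import *
import sys,json
# q.py x y z psi_deg : remaining delta in tool axes
x,y,z,psi=map(float,sys.argv[1:5]); o=r.get_obs(); M=R.from_rotvec(o["orientation"]).as_matrix()
cur=np.degrees(np.arctan2(M[1,0],M[0,0])); 
a=np.radians(psi); T=np.array([[np.cos(a),np.sin(a),0],[np.sin(a),-np.cos(a),0],[0,0,-1]])
d=np.array([x,y,z])-o["tcp_pos"]
print("psi",cur.round(1),"rz",round((cur-psi+180)%360-180,1),"tilt",np.degrees(np.arccos(-M[2,2])).round(2))
print("d after turn mm",(T.T@d*1000).round(1)," j7",o["joints"][6].round(2),"j1",o["joints"][0].round(2))
E
python3 - <<'E'
from h import *
j=w("top",(338.8,157.3),.09)[0]
for z in(.09,.096):
    t=w("top",(247.6,163.1),z)[0]; print(t,np.linalg.norm(t-j),(t+j)/2)
print("side",w("side",np.array([[597,140]])/8+[190-50,200]-.44,.093))
q=w("top",np.array([[318-256,309],[485-256,304],[490-256,471],[328-256,471]])/8+[378,210-32]-.44,.05); print(q.mean(0))
a=np.radians(6.7);c=np.array([.4871,-.0454]);Y=np.array([-np.sin(a),np.cos(a)])
print("can",c+.1365*Y,"box",c-.149*Y)
E
python3 q.py .491 -.32 .25 90
```

```text
[0.66430866 0.08526824] 0.24977928663296836 [ 0.6712747  -0.03942698]
[0.66298018 0.08485614] 0.24944557966947858 [ 0.67061046 -0.03963303]
side [[0.65975092 0.09438177]]
[ 0.49156679 -0.323414  ]
can [0.47117444 0.09016779] box [ 0.50448394 -0.19338243]
psi 17.0 rz -73.0 tilt 0.04
d after turn mm [325.3 293.6   3. ]  j7 -0.08 j1 1.17
```

>>> step_arm --moves '[{"rx": 0,"ry": 0,"rz": -10,"dx": 0,"dy": 0,"dz": 0,"gripper": 1},{"rx": 0,"ry": 0,"rz": -10,"dx": 0,"dy": 0,"dz": 0,"gripper": 1},{"rx": 0,"ry": 0,"rz": -10,"dx": 0,"dy": 0,"dz": 0,"gripper": 1},{"rx": 0,"ry": 0,"rz": -10,"dx": 0,"dy": 0,"dz": 0,"gripper": 1},{"rx": 0,"ry": 0,"rz": -10,"dx": 0,"dy": 0,"dz": 0,"gripper": 1},{"rx": 0,"ry": 0,"rz": -10,"dx": 0,"dy": 0,"dz": 0,"gripper": 1},{"rx": 0,"ry": 0,"rz": -10,"dx": 0,"dy": 0,"dz": 0,"gripper": 1},{"rx": 0,"ry": 0,"rz": 0,"dx": 0,"dy": 0,"dz": 0,"gripper": 1}]' --grip_force 30

```text
clock: 1.3
tcp_pos: [0.1972, -0.6455, 0.2532]
orientation: [-2.281, -2.161, -0.001]
contact_force: [0.2, 0.5, 0.6]
grip_width: 0.0857
gripper_force: 0.0
```

```bash
python3 q.py .491 -.32 .25 90
```

```text
psi 86.9 rz -3.1 tilt 0.02
d after turn mm [325.5 293.8   3.2]  j7 1.03 j1 1.35
```

>>> step_arm --moves '[{"rx": 0,"ry": 0,"rz": -3.1,"dx": 0,"dy": 0,"dz": 0,"gripper": 1},{"rx": 0,"ry": 0,"rz": 0,"dx": 32,"dy": 29.4,"dz": 0,"gripper": 1},{"rx": 0,"ry": 0,"rz": 0,"dx": 32,"dy": 29.4,"dz": 0,"gripper": 1},{"rx": 0,"ry": 0,"rz": 0,"dx": 32,"dy": 29.4,"dz": 0,"gripper": 1},{"rx": 0,"ry": 0,"rz": 0,"dx": 32,"dy": 29.4,"dz": 0,"gripper": 1},{"rx": 0,"ry": 0,"rz": 0,"dx": 32,"dy": 29.4,"dz": 0,"gripper": 1},{"rx": 0,"ry": 0,"rz": 0,"dx": 32,"dy": 29.4,"dz": 0,"gripper": 1},{"rx": 0,"ry": 0,"rz": 0,"dx": 32,"dy": 29.4,"dz": 0,"gripper": 1},{"rx": 0,"ry": 0,"rz": 0,"dx": 32,"dy": 29.4,"dz": 0,"gripper": 1},{"rx": 0,"ry": 0,"rz": 0,"dx": 32,"dy": 29.4,"dz": 0,"gripper": 1},{"rx": 0,"ry": 0,"rz": 0,"dx": 32,"dy": 29.4,"dz": 0,"gripper": 1},{"rx": 0,"ry": 0,"rz": 0,"dx": 0,"dy": 0,"dz": 0,"gripper": 1}]'

```text
clock: 2.8
tcp_pos: [0.4938, -0.3209, 0.2536]
orientation: [2.216, 2.227, 0.004]
contact_force: [0.1, -0.8, -0.0]
grip_width: 0.0854
gripper_force: 0.0
```

```bash
python3 q.py .4916 -.3230 .033 90
```

```text
psi 90.3 rz 0.3 tilt 0.14
d after turn mm [ -2.1  -2.2 220.6]  j7 0.33 j1 0.79
```

>>> step_arm --moves '[{"rx": 0,"ry": 0,"rz": 0.3,"dx": -2,"dy": -2,"dz": 40,"gripper": 1},{"rx": 0,"ry": 0,"rz": 0,"dx": 0,"dy": 0,"dz": 40,"gripper": 1},{"rx": 0,"ry": 0,"rz": 0,"dx": 0,"dy": 0,"dz": 40,"gripper": 1},{"rx": 0,"ry": 0,"rz": 0,"dx": 0,"dy": 0,"dz": 40,"gripper": 1},{"rx": 0,"ry": 0,"rz": 0,"dx": 0,"dy": 0,"dz": 30,"gripper": 1},{"rx": 0,"ry": 0,"rz": 0,"dx": 0,"dy": 0,"dz": 20,"gripper": 1},{"rx": 0,"ry": 0,"rz": 0,"dx": 0,"dy": 0,"dz": 10,"gripper": 1},{"rx": 0,"ry": 0,"rz": 0,"dx": 0,"dy": 0,"dz": 0,"gripper": 1},{"rx": 0,"ry": 0,"rz": 0,"dx": 0,"dy": 0,"dz": 0,"gripper": -1},{"rx": 0,"ry": 0,"rz": 0,"dx": 0,"dy": 0,"dz": 0,"gripper": -1},{"rx": 0,"ry": 0,"rz": 0,"dx": 0,"dy": 0,"dz": 0,"gripper": -1},{"rx": 0,"ry": 0,"rz": 0,"dx": 0,"dy": 0,"dz": 0,"gripper": -1},{"rx": 0,"ry": 0,"rz": 0,"dx": 0,"dy": 0,"dz": 0,"gripper": -1},{"rx": 0,"ry": 0,"rz": 0,"dx": 0,"dy": 0,"dz": 0,"gripper": -1}]'

```text
clock: 4.55
tcp_pos: [0.4897, -0.3274, 0.0346]
orientation: [2.224, 2.216, 0.001]
contact_force: [-0.1, 0.0, 5.9]
grip_width: 0.0577
gripper_force: 32.7
```

```bash
python3 q.py .5045 -.1934 .063 96.7
```

```text
psi 89.8 rz -6.9 tilt 0.12
d after turn mm [131.4  30.4 -28.4]  j7 0.21 j1 0.73
```

>>> step_arm --moves '[{"rx": 0,"ry": 0,"rz": 0,"dx": 0,"dy": 0,"dz": -20,"gripper": -1},{"rx": 0,"ry": 0,"rz": 0,"dx": 0,"dy": 0,"dz": -20,"gripper": -1},{"rx": 0,"ry": 0,"rz": -6.9,"dx": 0,"dy": 0,"dz": 0,"gripper": -1},{"rx": 0,"ry": 0,"rz": 0,"dx": 25.4,"dy": 6,"dz": 0,"gripper": -1},{"rx": 0,"ry": 0,"rz": 0,"dx": 25.4,"dy": 6,"dz": 0,"gripper": -1},{"rx": 0,"ry": 0,"rz": 0,"dx": 25.4,"dy": 6,"dz": 0,"gripper": -1},{"rx": 0,"ry": 0,"rz": 0,"dx": 25.4,"dy": 6,"dz": 0,"gripper": -1},{"rx": 0,"ry": 0,"rz": 0,"dx": 25.4,"dy": 6,"dz": 0,"gripper": -1},{"rx": 0,"ry": 0,"rz": 0,"dx": 0,"dy": 0,"dz": 0,"gripper": -1},{"rx": 0,"ry": 0,"rz": 0,"dx": 0,"dy": 0,"dz": 0,"gripper": -1}]'

```text
clock: 5.8
tcp_pos: [0.504, -0.1983, 0.0742]
orientation: [2.088, 2.346, -0.0]
contact_force: [-0.0, 0.1, -1.3]
grip_width: 0.0579
gripper_force: 32.5
```

```bash
python3 q.py .5045 -.1934 .0345 96.7; python3 - <<'E'
from h import *
a=r.grab_frame("top");s=r.grab_frame("side")
cv2.imwrite("pics/b.png",np.hstack([tile(a,250,150,130,3),tile(s,250,130,130,3)]))
E
```

```text
psi 96.7 rz -0.0 tilt 0.08
d after turn mm [ 4.8  1.  39.7]  j7 0.1 j1 0.57
```

View pics/b.png

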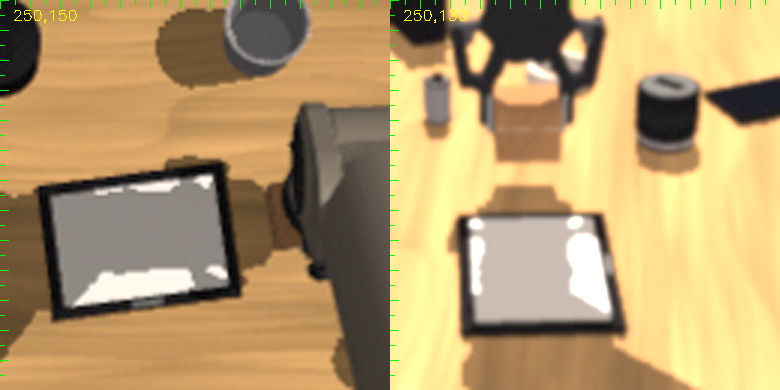

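>>> step_arm --moves '[{"rx": 0,"ry": 0,"rz": 0,"dx": 0,"dy": 1,"dz": 15,"gripper": -1},{"rx": 0,"ry": 0,"rz": 0,"dx": 0,"dy": 0,"dz": 15,"gripper": -1},{"rx": 0,"ry": 0,"rz": 0,"dx": 0,"dy": 0,"dz": 6,"gripper": -1},{"rx": 0,"ry": 0,"rz": 0,"dx": 0,"dy": 0,"dz": 3.5,"gripper": -1},{"rx": 0,"ry": 0,"rz": 0,"dx": 0,"dy": 0,"dz": 0,"gripper": -1},{"rx": 0,"ry": 0,"rz": 0,"dx": 0,"dy": 0,"dz": 0,"gripper": -1}]'

```text
clock: 6.65
tcp_pos: [0.5037, -0.1969, 0.0344]
orientation: [-2.086, -2.347, 0.003]
contact_force: [-7.3, 2.4, 13.3]
grip_width: 0.0581
gripper_force: 33.2
```

>>> step_arm --moves '[{"rx": 0,"ry": 0,"rz": 0,"dx": 0,"dy": 0,"dz": 0,"gripper": 1},{"rx": 0,"ry": 0,"rz": 0,"dx": 0,"dy": 0,"dz": 0,"gripper": 1},{"rx": 0,"ry": 0,"rz": 0,"dx": 0,"dy": 0,"dz": 0,"gripper": 1},{"rx": 0,"ry": 0,"rz": 0,"dx": 0,"dy": 0,"dz": 0,"gripper": 1},{"rx": 0,"ry": 0,"rz": 0,"dx": 0,"dy": 0,"dz": 0,"gripper": 1},{"rx": 0,"ry": 0,"rz": 0,"dx": 0,"dy": 0,"dz": -15,"gripper": 1},{"rx": 0,"ry": 0,"rz": 0,"dx": 0,"dy": 0,"dz": -30,"gripper": 1},{"rx": 0,"ry": 0,"rz": 0,"dx": 0,"dy": 0,"dz": -40,"gripper": 1},{"rx": 0,"ry": 0,"rz": 0,"dx": 0,"dy": 0,"dz": -40,"gripper": 1},{"rx": 0,"ry": 0,"rz": 0,"dx": 0,"dy": 0,"dz": 0,"gripper": 1}]'

```text
clock: 7.9
tcp_pos: [0.5071, -0.1978, 0.163]
orientation: [2.083, 2.342, 0.004]
contact_force: [-0.2, -0.7, 0.9]
grip_width: 0.0856
gripper_force: 0.0
```

```bash
python3 q.py .602 -.321 .033 52; python3 q.py .602 -.321 .033 142
```

```text
psi 96.7 rz 44.7 tilt 0.42
d after turn mm [-38.7 150.7 130. ]  j7 0.17 j1 0.62
psi 96.7 rz -45.3 tilt 0.42
d after turn mm [-150.7  -38.7  130. ]  j7 0.17 j1 0.62
```

>>> step_arm --moves '[{"rx": 0,"ry": 0,"rz": -10,"dx": 0,"dy": 0,"dz": 0,"gripper": 1},{"rx": 0,"ry": 0,"rz": -10,"dx": 0,"dy": 0,"dz": 0,"gripper": 1},{"rx": 0,"ry": 0,"rz": -10,"dx": 0,"dy": 0,"dz": 0,"gripper": 1},{"rx": 0,"ry": 0,"rz": -10,"dx": 0,"dy": 0,"dz": 0,"gripper": 1},{"rx": 0,"ry": 0,"rz": -5.3,"dx": 0,"dy": 0,"dz": 0,"gripper": 1},{"rx": 0,"ry": 0,"rz": 0,"dx": -30,"dy": -7.8,"dz": 0,"gripper": 1},{"rx": 0,"ry": 0,"rz": 0,"dx": -30,"dy": -7.8,"dz": 0,"gripper": 1},{"rx": 0,"ry": 0,"rz": 0,"dx": -30,"dy": -7.8,"dz": 0,"gripper": 1},{"rx": 0,"ry": 0,"rz": 0,"dx": -30,"dy": -7.8,"dz": 0,"gripper": 1},{"rx": 0,"ry": 0,"rz": 0,"dx": -30,"dy": -7.8,"dz": 0,"gripper": 1},{"rx": 0,"ry": 0,"rz": 0,"dx": 0,"dy": 0,"dz": 30,"gripper": 1},{"rx": 0,"ry": 0,"rz": 0,"dx": 0,"dy": 0,"dz": 0,"gripper": 1}]'

```text
clock: 9.4
tcp_pos: [0.5969, -0.3197, 0.126]
orientation: [-1.021, -2.965, -0.001]
contact_force: [0.5, 0.0, -0.8]
grip_width: 0.0855
gripper_force: 0.0
```

```bash
python3 q.py .602 -.321 .033 142; python3 - <<'E'
from h import *
a=r.grab_frame("top");s=r.grab_frame("side")
cv2.imwrite("pics/c.png",np.hstack([tile(a,310,160,110,3),tile(s,230,130,110,4)[:330]]))
print(p("side",[[.5045,-.1934,.05],[.5045,-.1934,0],[.602,-.321,.05],[.602,-.321,0]]).round(1))
E
```

```text
psi 142.0 rz 0.0 tilt 0.34
d after turn mm [-4.8  2.1 93. ]  j7 1.0 j1 0.77
[[294.5 176.2]
 [294.3 192.4]
 [264.4 155. ]
 [264.7 170.2]]
```

View pics/c.png

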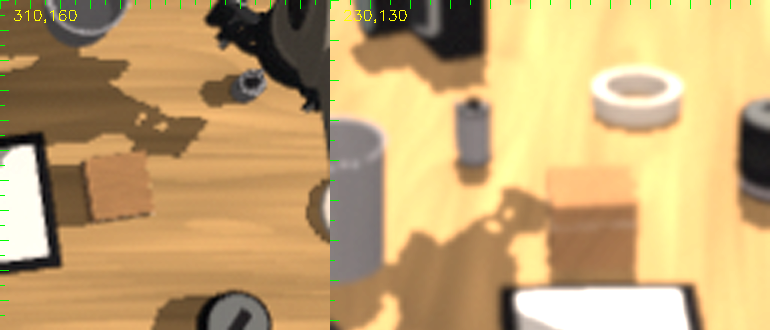

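>>> step_arm --moves '[{"rx": 0,"ry": 0,"rz": 0,"dx": -3.5,"dy": 1,"dz": 30,"gripper": 1},{"rx": 0,"ry": 0,"rz": 0,"dx": 0,"dy": 0,"dz": 30,"gripper": 1},{"rx": 0,"ry": 0,"rz": 0,"dx": 0,"dy": 0,"dz": 20,"gripper": 1},{"rx": 0,"ry": 0,"rz": 0,"dx": 0,"dy": 0,"dz": 13,"gripper": 1},{"rx": 0,"ry": 0,"rz": 0,"dx": 0,"dy": 0,"dz": 0,"gripper": 1},{"rx": 0,"ry": 0,"rz": 0,"dx": 0,"dy": 0,"dz": 0,"gripper": -1},{"rx": 0,"ry": 0,"rz": 0,"dx": 0,"dy": 0,"dz": 0,"gripper": -1},{"rx": 0,"ry": 0,"rz": 0,"dx": 0,"dy": 0,"dz": 0,"gripper": -1},{"rx": 0,"ry": 0,"rz": 0,"dx": 0,"dy": 0,"dz": 0,"gripper": -1},{"rx": 0,"ry": 0,"rz": 0,"dx": 0,"dy": 0,"dz": 0,"gripper": -1},{"rx": 0,"ry": 0,"rz": 0,"dx": 0,"dy": 0,"dz": 0,"gripper": -1},{"rx": 0,"ry": 0,"rz": 0,"dx": 0,"dy": 0,"dz": 0,"gripper": -1}]'

```text
clock: 11.0
tcp_pos: [0.6027, -0.3219, 0.0364]
orientation: [1.023, 2.97, -0.0]
contact_force: [-0.5, -0.1, 6.0]
grip_width: 0.024
gripper_force: 29.5
```

>>> step_arm --moves '[{"rx": 0,"ry": 0,"rz": 0,"dx": 0,"dy": 0,"dz": -30,"gripper": -1},{"rx": 0,"ry": 0,"rz": 0,"dx": 0,"dy": 0,"dz": -30,"gripper": -1},{"rx": 0,"ry": 0,"rz": 0,"dx": 0,"dy": 0,"dz": -30,"gripper": -1},{"rx": 0,"ry": 0,"rz": 0,"dx": 0,"dy": 0,"dz": 0,"gripper": -1}]'

```text
clock: 11.5
tcp_pos: [0.6039, -0.3221, 0.1282]
orientation: [1.021, 2.966, -0.0]
contact_force: [-1.1, 0.6, 1.0]
grip_width: 0.0241
gripper_force: 29.5
```

```bash
python3 - <<'E'
from h import *
b=w("top",np.array([[82,163],[148,153],[152,213],[90,221]])/3+[310,160]-.33,.05);print(b,b.mean(0))
print(w("side",[[295.1,176.1]],.05))
E
python3 q.py .5045 -.1934 .087 142
```

```text
[[ 0.52694734 -0.15965294]
 [ 0.5356822  -0.22101707]
 [ 0.480022   -0.22316189]
 [ 0.47322828 -0.1658232 ]] [ 0.50396995 -0.19241377]
[[ 0.50299288 -0.19425456]]
psi 142.0 rz -0.0 tilt 0.26
d after turn mm [157.5  40.2  41.2]  j7 1.0 j1 0.77
```

>>> step_arm --moves '[{"rx": 0,"ry": 0,"rz": 0,"dx": 31.5,"dy": 8,"dz": 0,"gripper": -1},{"rx": 0,"ry": 0,"rz": 0,"dx": 31.5,"dy": 8,"dz": 0,"gripper": -1},{"rx": 0,"ry": 0,"rz": 0,"dx": 31.5,"dy": 8,"dz": 0,"gripper": -1},{"rx": 0,"ry": 0,"rz": 0,"dx": 31.5,"dy": 8,"dz": 0,"gripper": -1},{"rx": 0,"ry": 0,"rz": 0,"dx": 31.5,"dy": 8,"dz": 0,"gripper": -1},{"rx": 0,"ry": 0,"rz": 0,"dx": 0,"dy": 0,"dz": 25,"gripper": -1},{"rx": 0,"ry": 0,"rz": 0,"dx": 0,"dy": 0,"dz": 0,"gripper": -1},{"rx": 0,"ry": 0,"rz": 0,"dx": 0,"dy": 0,"dz": 0,"gripper": -1}]'

```text
clock: 12.5
tcp_pos: [0.503, -0.1934, 0.1007]
orientation: [-1.023, -2.97, -0.0]
contact_force: [0.1, 0.1, 0.2]
grip_width: 0.0245
gripper_force: 29.5
```

```bash
python3 q.py .504 -.193 .0864 142;  python3 - <<'E'
from h import *
a=r.grab_frame("top");s=r.grab_frame("side")
cv2.imwrite("pics/d.png",np.hstack([tile(a,310,190,60,6),tile(s,270,140,60,6)]))
E
```

```text
psi 142.0 rz -0.0 tilt 0.03
d after turn mm [-0.6  0.9 14.3]  j7 0.8 j1 0.71
```

View pics/d.png

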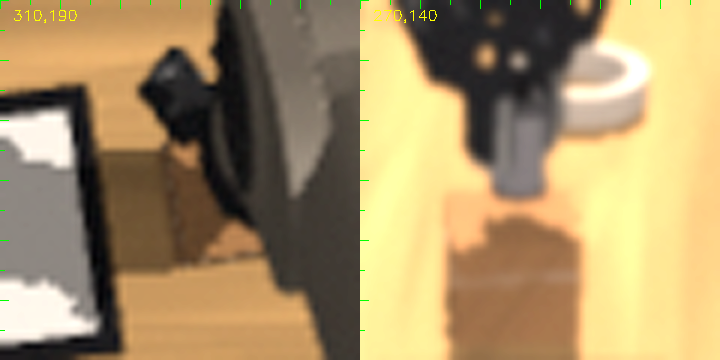

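>>> step_arm --moves '[{"rx": 0,"ry": 0,"rz": 0,"dx": -2,"dy": 1.5,"dz": 5,"gripper": -1},{"rx": 0,"ry": 0,"rz": 0,"dx": 0,"dy": 0,"dz": 5,"gripper": -1},{"rx": 0,"ry": 0,"rz": 0,"dx": 0,"dy": 0,"dz": 3,"gripper": -1},{"rx": 0,"ry": 0,"rz": 0,"dx": 0,"dy": 0,"dz": 1,"gripper": -1},{"rx": 0,"ry": 0,"rz": 0,"dx": 0,"dy": 0,"dz": 0,"gripper": -1},{"rx": 0,"ry": 0,"rz": 0,"dx": 0,"dy": 0,"dz": 0,"gripper": -1}]'

```text
clock: 13.35
tcp_pos: [0.5055, -0.1933, 0.0869]
orientation: [1.023, 2.97, -0.0]
contact_force: [0.6, -0.3, -0.3]
grip_width: 0.0242
gripper_force: 29.5
```

>>> step_arm --moves '[{"rx": 0,"ry": 0,"rz": 0,"dx": 0,"dy": 0,"dz": 0,"gripper": -0.2},{"rx": 0,"ry": 0,"rz": 0,"dx": 0,"dy": 0,"dz": 0,"gripper": 0.2},{"rx": 0,"ry": 0,"rz": 0,"dx": 0,"dy": 0,"dz": 0,"gripper": 1},{"rx": 0,"ry": 0,"rz": 0,"dx": 0,"dy": 0,"dz": 0,"gripper": 1},{"rx": 0,"ry": 0,"rz": 0,"dx": 0,"dy": 0,"dz": 0,"gripper": 1},{"rx": 0,"ry": 0,"rz": 0,"dx": 0,"dy": 0,"dz": -15,"gripper": 1},{"rx": 0,"ry": 0,"rz": 0,"dx": 0,"dy": 0,"dz": -35,"gripper": 1},{"rx": 0,"ry": 0,"rz": 0,"dx": 0,"dy": 0,"dz": -50,"gripper": 1},{"rx": 0,"ry": 0,"rz": 0,"dx": 0,"dy": 0,"dz": 0,"gripper": 1}]'

```text
clock: 14.48
tcp_pos: [0.5082, -0.1936, 0.1916]
orientation: [1.02, 2.963, -0.0]
contact_force: [1.3, 0.4, -0.2]
grip_width: 0.0854
gripper_force: 0.0
```

```bash
python3 q.py .3839 .3149 .053 90; python3 - <<'E'
from h import *
# refine left objects with side view px (pic scale .7)
for n,x in dict(can=(304,436,.054),loupe=(407,514,.054),bottle=(497,420,.095)).items(): print(n,w("side",[[x[0]*.7,x[1]*.7]],x[2]))
E
```

```text
psi 142.0 rz 52.0 tilt 0.48
d after turn mm [ 508.5 -124.3  138.6]  j7 0.89 j1 0.77
can [[0.61653663 0.32336697]]
loupe [[0.47808356 0.43483566]]
bottle [[0.38000062 0.31873951]]
```

```bash
python3 q.py .382 .317 .053 142
```

```text
psi 142.0 rz 0.0 tilt 0.48
d after turn mm [413.8 324.7 138.6]  j7 0.89 j1 0.77
```

>>> step_arm --moves '[{"rx": 0,"ry": 0,"rz": 0,"dx": 29.6,"dy": 23.2,"dz": 0,"gripper": 1},{"rx": 0,"ry": 0,"rz": 0,"dx": 29.6,"dy": 23.2,"dz": 0,"gripper": 1},{"rx": 0,"ry": 0,"rz": 0,"dx": 29.6,"dy": 23.2,"dz": 0,"gripper": 1},{"rx": 0,"ry": 0,"rz": 0,"dx": 29.6,"dy": 23.2,"dz": 0,"gripper": 1},{"rx": 0,"ry": 0,"rz": 0,"dx": 29.6,"dy": 23.2,"dz": 0,"gripper": 1},{"rx": 0,"ry": 0,"rz": 0,"dx": 29.6,"dy": 23.2,"dz": 0,"gripper": 1},{"rx": 0,"ry": 0,"rz": 0,"dx": 29.6,"dy": 23.2,"dz": 0,"gripper": 1},{"rx": 0,"ry": 0,"rz": 0,"dx": 29.6,"dy": 23.2,"dz": 0,"gripper": 1},{"rx": 0,"ry": 0,"rz": 0,"dx": 29.6,"dy": 23.2,"dz": 0,"gripper": 1},{"rx": 0,"ry": 0,"rz": 0,"dx": 29.6,"dy": 23.2,"dz": 0,"gripper": 1},{"rx": 0,"ry": 0,"rz": 0,"dx": 29.6,"dy": 23.2,"dz": 0,"gripper": 1},{"rx": 0,"ry": 0,"rz": 0,"dx": 29.6,"dy": 23.2,"dz": 0,"gripper": 1},{"rx": 0,"ry": 0,"rz": 0,"dx": 29.6,"dy": 23.2,"dz": 0,"gripper": 1},{"rx": 0,"ry": 0,"rz": 0,"dx": 29.6,"dy": 23.2,"dz": 0,"gripper": 1},{"rx": 0,"ry": 0,"rz": 0,"dx": 0,"dy": 0,"dz": 20,"gripper": 1},{"rx": 0,"ry": 0,"rz": 0,"dx": 0,"dy": 0,"dz": 0,"gripper": 1},{"rx": 0,"ry": 0,"rz": 0,"dx": 0,"dy": 0,"dz": 0,"gripper": 1}]'

```text
clock: 16.6
tcp_pos: [0.379, 0.3166, 0.1666]
orientation: [-1.025, -2.97, 0.002]
contact_force: [1.1, 0.4, -0.0]
grip_width: 0.0857
gripper_force: 0.0
```

```bash
python3 q.py .382 .317 .053 142; python3 - <<'E'
from h import *
a=r.grab_frame("top");s=r.grab_frame("side")
cv2.imwrite("pics/e.png",np.hstack([tile(a,340,200,32,12),tile(s,270,140,48,8)]))
E
```

```text
psi 141.9 rz -0.1 tilt 0.08
d after turn mm [ -2.1   2.2 113.6]  j7 -0.27 j1 -0.14
```

View pics/e.png

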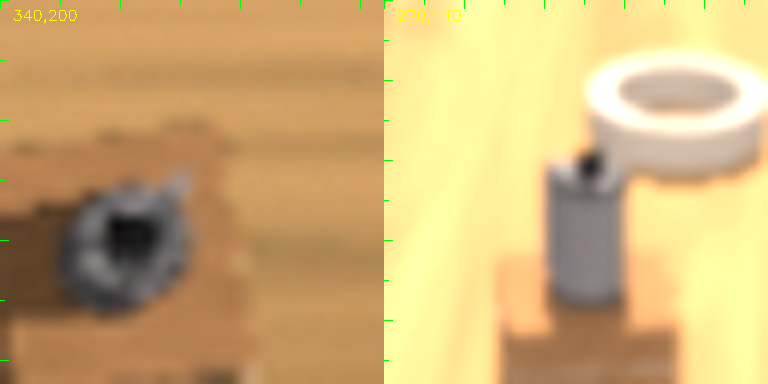

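>>> step_arm --moves '[{"rx": 0,"ry": 0,"rz": 0,"dx": -2,"dy": 2,"dz": 30,"gripper": 1},{"rx": 0,"ry": 0,"rz": 0,"dx": 0,"dy": 0,"dz": 30,"gripper": 1},{"rx": 0,"ry": 0,"rz": 0,"dx": 0,"dy": 0,"dz": 30,"gripper": 1},{"rx": 0,"ry": 0,"rz": 0,"dx": 0,"dy": 0,"dz": 15,"gripper": 1},{"rx": 0,"ry": 0,"rz": 0,"dx": 0,"dy": 0,"dz": 8,"gripper": 1},{"rx": 0,"ry": 0,"rz": 0,"dx": 0,"dy": 0,"dz": 0,"gripper": 1},{"rx": 0,"ry": 0,"rz": 0,"dx": 0,"dy": 0,"dz": 0,"gripper": -1},{"rx": 0,"ry": 0,"rz": 0,"dx": 0,"dy": 0,"dz": 0,"gripper": -1},{"rx": 0,"ry": 0,"rz": 0,"dx": 0,"dy": 0,"dz": 0,"gripper": -1},{"rx": 0,"ry": 0,"rz": 0,"dx": 0,"dy": 0,"dz": 0,"gripper": -1},{"rx": 0,"ry": 0,"rz": 0,"dx": 0,"dy": 0,"dz": 0,"gripper": -1},{"rx": 0,"ry": 0,"rz": 0,"dx": 0,"dy": 0,"dz": 0,"gripper": -1}]'

```text
clock: 18.2
tcp_pos: [0.3817, 0.3182, 0.0544]
orientation: [1.023, 2.97, 0.0]
contact_force: [-0.7, -2.0, 5.5]
grip_width: 0.0394
gripper_force: 29.4
```

```bash
python3 q.py .671 -.0395 .053 142; python3 -c "
from h import *
print(w('top',[[350.6,219.0]],.1))"
```

```text
psi 142.0 rz -0.0 tilt 0.04
d after turn mm [-448.2 -103.8    1.4]  j7 -0.45 j1 -0.27
[[ 0.50721195 -0.19050577]]
```

>>> step_arm --moves '[{"rx": 0,"ry": 0,"rz": 0,"dx": 0,"dy": 0,"dz": -35,"gripper": -1},{"rx": 0,"ry": 0,"rz": 0,"dx": 0,"dy": 0,"dz": -35,"gripper": -1},{"rx": 0,"ry": 0,"rz": 0,"dx": 0,"dy": 0,"dz": -35,"gripper": -1},{"rx": 0,"ry": 0,"rz": 0,"dx": 0,"dy": 0,"dz": -35,"gripper": -1},{"rx": 0,"ry": 0,"rz": 0,"dx": -32,"dy": -7.4,"dz": 0,"gripper": -1},{"rx": 0,"ry": 0,"rz": 0,"dx": -32,"dy": -7.4,"dz": 0,"gripper": -1},{"rx": 0,"ry": 0,"rz": 0,"dx": -32,"dy": -7.4,"dz": 0,"gripper": -1},{"rx": 0,"ry": 0,"rz": 0,"dx": -32,"dy": -7.4,"dz": 0,"gripper": -1},{"rx": 0,"ry": 0,"rz": 0,"dx": -32,"dy": -7.4,"dz": 0,"gripper": -1},{"rx": 0,"ry": 0,"rz": 0,"dx": -32,"dy": -7.4,"dz": 0,"gripper": -1},{"rx": 0,"ry": 0,"rz": 0,"dx": -32,"dy": -7.4,"dz": 0,"gripper": -1},{"rx": 0,"ry": 0,"rz": 0,"dx": -32,"dy": -7.4,"dz": 0,"gripper": -1},{"rx": 0,"ry": 0,"rz": 0,"dx": -32,"dy": -7.4,"dz": 0,"gripper": -1},{"rx": 0,"ry": 0,"rz": 0,"dx": -32,"dy": -7.4,"dz": 0,"gripper": -1},{"rx": 0,"ry": 0,"rz": 0,"dx": -32,"dy": -7.4,"dz": 0,"gripper": -1},{"rx": 0,"ry": 0,"rz": 0,"dx": -32,"dy": -7.4,"dz": 0,"gripper": -1},{"rx": 0,"ry": 0,"rz": 0,"dx": -32,"dy": -7.4,"dz": 0,"gripper": -1},{"rx": 0,"ry": 0,"rz": 0,"dx": -32,"dy": -7.4,"dz": 0,"gripper": -1},{"rx": 0,"ry": 0,"rz": 0,"dx": 0,"dy": 0,"dz": 0,"gripper": -1},{"rx": 0,"ry": 0,"rz": 0,"dx": 0,"dy": 0,"dz": 0,"gripper": -1}]'

```text
clock: 20.7
tcp_pos: [0.6702, -0.0386, 0.1935]
orientation: [-1.022, -2.97, -0.001]
contact_force: [0.2, 0.3, -1.4]
grip_width: 0.0397
gripper_force: 31.0
```

```bash
python3 q.py .671 -.0395 .0545 142
```

```text
psi 142.0 rz 0.0 tilt 0.07
d after turn mm [ -1.2  -0.3 139. ]  j7 0.55 j1 0.43
```

>>> step_arm --moves '[{"rx": 0,"ry": 0,"rz": 0,"dx": -1,"dy": 0,"dz": 35,"gripper": -1},{"rx": 0,"ry": 0,"rz": 0,"dx": 0,"dy": 0,"dz": 35,"gripper": -1},{"rx": 0,"ry": 0,"rz": 0,"dx": 0,"dy": 0,"dz": 35,"gripper": -1},{"rx": 0,"ry": 0,"rz": 0,"dx": 0,"dy": 0,"dz": 20,"gripper": -1},{"rx": 0,"ry": 0,"rz": 0,"dx": 0,"dy": 0,"dz": 9,"gripper": -1},{"rx": 0,"ry": 0,"rz": 0,"dx": 0,"dy": 0,"dz": 4,"gripper": -1},{"rx": 0,"ry": 0,"rz": 0,"dx": 0,"dy": 0,"dz": 0.5,"gripper": -1},{"rx": 0,"ry": 0,"rz": 0,"dx": 0,"dy": 0,"dz": 0,"gripper": -1},{"rx": 0,"ry": 0,"rz": 0,"dx": 0,"dy": 0,"dz": 0,"gripper": -1}]'

```text
clock: 21.82
tcp_pos: [0.672, -0.0399, 0.056]
orientation: [1.023, 2.969, 0.0]
contact_force: [0.3, 0.2, -1.3]
grip_width: 0.0387
gripper_force: 31.0
```

>>> step_arm --moves '[{"rx": 0,"ry": 0,"rz": 0,"dx": 0,"dy": 0,"dz": 0,"gripper": 0.3},{"rx": 0,"ry": 0,"rz": 0,"dx": 0,"dy": 0,"dz": 0,"gripper": 1},{"rx": 0,"ry": 0,"rz": 0,"dx": 0,"dy": 0,"dz": 0,"gripper": 1},{"rx": 0,"ry": 0,"rz": 0,"dx": 0,"dy": 0,"dz": 0,"gripper": 1},{"rx": 0,"ry": 0,"rz": 0,"dx": 0,"dy": 0,"dz": -20,"gripper": 1},{"rx": 0,"ry": 0,"rz": 0,"dx": 0,"dy": 0,"dz": -35,"gripper": 1},{"rx": 0,"ry": 0,"rz": 0,"dx": 0,"dy": 0,"dz": -35,"gripper": 1},{"rx": 0,"ry": 0,"rz": 0,"dx": 0,"dy": 0,"dz": -35,"gripper": 1},{"rx": 0,"ry": 0,"rz": 0,"dx": 0,"dy": 0,"dz": 0,"gripper": 1}]'

```text
clock: 22.95
tcp_pos: [0.6738, -0.0392, 0.1853]
orientation: [1.02, 2.964, 0.004]
contact_force: [0.1, -0.8, 0.1]
grip_width: 0.0854
gripper_force: 0.0
```

```bash
python3 q.py .619 .323 .033 142
```

```text
psi 142.0 rz 0.0 tilt 0.42
d after turn mm [266.2 251.7 152.3]  j7 0.54 j1 0.42
```

>>> step_arm --moves '[{"rx": 0,"ry": 0,"rz": 0,"dx": 26.6,"dy": 25.2,"dz": 0,"gripper": 1},{"rx": 0,"ry": 0,"rz": 0,"dx": 26.6,"dy": 25.2,"dz": 0,"gripper": 1},{"rx": 0,"ry": 0,"rz": 0,"dx": 26.6,"dy": 25.2,"dz": 0,"gripper": 1},{"rx": 0,"ry": 0,"rz": 0,"dx": 26.6,"dy": 25.2,"dz": 0,"gripper": 1},{"rx": 0,"ry": 0,"rz": 0,"dx": 26.6,"dy": 25.2,"dz": 0,"gripper": 1},{"rx": 0,"ry": 0,"rz": 0,"dx": 26.6,"dy": 25.2,"dz": 0,"gripper": 1},{"rx": 0,"ry": 0,"rz": 0,"dx": 26.6,"dy": 25.2,"dz": 0,"gripper": 1},{"rx": 0,"ry": 0,"rz": 0,"dx": 26.6,"dy": 25.2,"dz": 0,"gripper": 1},{"rx": 0,"ry": 0,"rz": 0,"dx": 26.6,"dy": 25.2,"dz": 0,"gripper": 1},{"rx": 0,"ry": 0,"rz": 0,"dx": 26.6,"dy": 25.2,"dz": 0,"gripper": 1},{"rx": 0,"ry": 0,"rz": 0,"dx": 0,"dy": 0,"dz": 40,"gripper": 1},{"rx": 0,"ry": 0,"rz": 0,"dx": 0,"dy": 0,"dz": 0,"gripper": 1},{"rx": 0,"ry": 0,"rz": 0,"dx": 0,"dy": 0,"dz": 0,"gripper": 1}]'

```text
clock: 24.58
tcp_pos: [0.6177, 0.3219, 0.141]
orientation: [1.024, 2.97, -0.0]
contact_force: [-0.1, -0.2, 0.6]
grip_width: 0.0853
gripper_force: 0.0
```

```bash
python3 q.py .619 .323 .033 142; python3 - <<'E'
from h import *
a=r.grab_frame("top");s=r.grab_frame("side")
cv2.imwrite("pics/f.png",np.hstack([tile(a,240,130,100,4),tile(s,180,130,100,4)]))
E
```

```text
psi 141.9 rz -0.1 tilt 0.02
d after turn mm [ -0.3   1.7 108. ]  j7 -0.03 j1 -0.13
```

View pics/f.png

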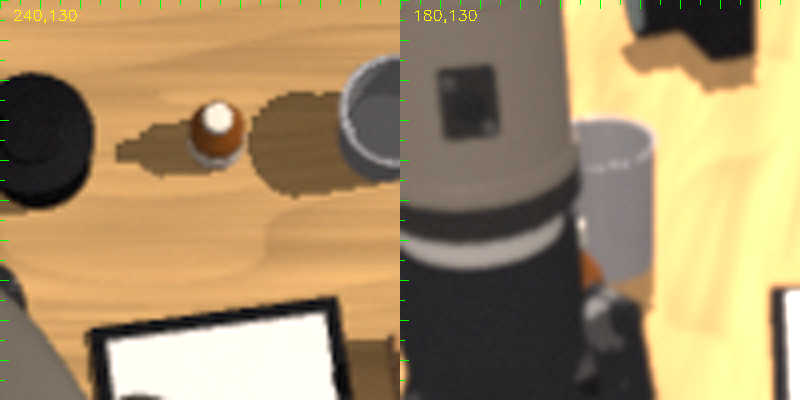

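>>> step_arm --moves '[{"rx": 0,"ry": 0,"rz": 0,"dx": 0,"dy": 1,"dz": 35,"gripper": 1},{"rx": 0,"ry": 0,"rz": 0,"dx": 0,"dy": 0,"dz": 35,"gripper": 1},{"rx": 0,"ry": 0,"rz": 0,"dx": 0,"dy": 0,"dz": 25,"gripper": 1},{"rx": 0,"ry": 0,"rz": 0,"dx": 0,"dy": 0,"dz": 12,"gripper": 1},{"rx": 0,"ry": 0,"rz": 0,"dx": 0,"dy": 0,"dz": 0,"gripper": 1},{"rx": 0,"ry": 0,"rz": 0,"dx": 0,"dy": 0,"dz": 0,"gripper": -1},{"rx": 0,"ry": 0,"rz": 0,"dx": 0,"dy": 0,"dz": 0,"gripper": -1},{"rx": 0,"ry": 0,"rz": 0,"dx": 0,"dy": 0,"dz": 0,"gripper": -1},{"rx": 0,"ry": 0,"rz": 0,"dx": 0,"dy": 0,"dz": 0,"gripper": -1},{"rx": 0,"ry": 0,"rz": 0,"dx": 0,"dy": 0,"dz": 0,"gripper": -1},{"rx": 0,"ry": 0,"rz": 0,"dx": 0,"dy": 0,"dz": 0,"gripper": -1},{"rx": 0,"ry": 0,"rz": 0,"dx": 0,"dy": 0,"dz": 0,"gripper": -1}]'

```text
clock: 26.18
tcp_pos: [0.6182, 0.3235, 0.0342]
orientation: [1.023, 2.97, 0.001]
contact_force: [-0.1, -0.9, 5.2]
grip_width: 0.0324
gripper_force: 29.9
```

```bash
python3 q.py .4712 .0902 .033 142; python3 -c "
from h import *
print(w('top',[[293.9,159.1]],.095))"
```

```text
psi 142.0 rz -0.0 tilt 0.07
d after turn mm [ -27.8 -274.4    1.2]  j7 -0.09 j1 -0.17
[[ 0.67308258 -0.0411399 ]]
```

>>> step_arm --moves '[{"rx": 0,"ry": 0,"rz": 0,"dx": 0,"dy": 0,"dz": -35,"gripper": -1},{"rx": 0,"ry": 0,"rz": 0,"dx": 0,"dy": 0,"dz": -35,"gripper": -1},{"rx": 0,"ry": 0,"rz": 0,"dx": 0,"dy": 0,"dz": -35,"gripper": -1},{"rx": 0,"ry": 0,"rz": 10,"dx": 0,"dy": 0,"dz": 0,"gripper": -1},{"rx": 0,"ry": 0,"rz": 10,"dx": 0,"dy": 0,"dz": 0,"gripper": -1},{"rx": 0,"ry": 0,"rz": 10,"dx": 0,"dy": 0,"dz": 0,"gripper": -1},{"rx": 0,"ry": 0,"rz": 10,"dx": 0,"dy": 0,"dz": 0,"gripper": -1},{"rx": 0,"ry": 0,"rz": 5,"dx": 0,"dy": 0,"dz": 0,"gripper": -1},{"rx": 0,"ry": 0,"rz": 0,"dx": 0,"dy": 0,"dz": 0,"gripper": -1}]'

```text
clock: 27.3
tcp_pos: [0.6175, 0.3233, 0.138]
orientation: [2.08, 2.354, -0.001]
contact_force: [0.6, -0.2, -0.9]
grip_width: 0.0321
gripper_force: 29.8
```

```bash
python3 q.py .4712 .0902 .034 97
```

```text
psi 97.1 rz 0.1 tilt 0.03
d after turn mm [-213.5 -173.6  104. ]  j7 -0.72 j1 -0.24
```

>>> step_arm --moves '[{"rx": 0,"ry": 0,"rz": 0,"dx": -26.7,"dy": -21.7,"dz": 0,"gripper": -1},{"rx": 0,"ry": 0,"rz": 0,"dx": -26.7,"dy": -21.7,"dz": 0,"gripper": -1},{"rx": 0,"ry": 0,"rz": 0,"dx": -26.7,"dy": -21.7,"dz": 0,"gripper": -1},{"rx": 0,"ry": 0,"rz": 0,"dx": -26.7,"dy": -21.7,"dz": 0,"gripper": -1},{"rx": 0,"ry": 0,"rz": 0,"dx": -26.7,"dy": -21.7,"dz": 0,"gripper": -1},{"rx": 0,"ry": 0,"rz": 0,"dx": -26.7,"dy": -21.7,"dz": 0,"gripper": -1},{"rx": 0,"ry": 0,"rz": 0,"dx": -26.7,"dy": -21.7,"dz": 0,"gripper": -1},{"rx": 0,"ry": 0,"rz": 0,"dx": -26.7,"dy": -21.7,"dz": 0,"gripper": -1},{"rx": 0,"ry": 0,"rz": 0,"dx": 0,"dy": 0,"dz": 35,"gripper": -1},{"rx": 0,"ry": 0,"rz": 0,"dx": 0,"dy": 0,"dz": 35,"gripper": -1},{"rx": 0,"ry": 0,"rz": 0,"dx": 0,"dy": 0,"dz": 0,"gripper": -1},{"rx": 0,"ry": 0,"rz": 0,"dx": 0,"dy": 0,"dz": 0,"gripper": -1}]'

```text
clock: 28.8
tcp_pos: [0.472, 0.0906, 0.0692]
orientation: [2.08, 2.354, 0.001]
contact_force: [0.4, 0.3, 0.0]
grip_width: 0.0322
gripper_force: 30.0
```

```bash
python3 q.py .4712 .0902 .0342 97
```

```text
psi 97.1 rz 0.1 tilt 0.05
d after turn mm [-0.3 -0.9 35. ]  j7 -0.55 j1 0.08
```

>>> step_arm --moves '[{"rx": 0,"ry": 0,"rz": 0,"dx": 0,"dy": 0,"dz": 20,"gripper": -1},{"rx": 0,"ry": 0,"rz": 0,"dx": 0,"dy": 0,"dz": 10,"gripper": -1},{"rx": 0,"ry": 0,"rz": 0,"dx": 0,"dy": 0,"dz": 4,"gripper": -1},{"rx": 0,"ry": 0,"rz": 0,"dx": 0,"dy": 0,"dz": 1,"gripper": -1},{"rx": 0,"ry": 0,"rz": 0,"dx": 0,"dy": 0,"dz": 0,"gripper": -1},{"rx": 0,"ry": 0,"rz": 0,"dx": 0,"dy": 0,"dz": 0,"gripper": -1},{"rx": 0,"ry": 0,"rz": 0,"dx": 0,"dy": 0,"dz": 0,"gripper": 0},{"rx": 0,"ry": 0,"rz": 0,"dx": 0,"dy": 0,"dz": 0,"gripper": 1},{"rx": 0,"ry": 0,"rz": 0,"dx": 0,"dy": 0,"dz": 0,"gripper": 1},{"rx": 0,"ry": 0,"rz": 0,"dx": 0,"dy": 0,"dz": 0,"gripper": 1},{"rx": 0,"ry": 0,"rz": 0,"dx": 0,"dy": 0,"dz": -20,"gripper": 1},{"rx": 0,"ry": 0,"rz": 0,"dx": 0,"dy": 0,"dz": -35,"gripper": 1},{"rx": 0,"ry": 0,"rz": 0,"dx": 0,"dy": 0,"dz": -35,"gripper": 1},{"rx": 0,"ry": 0,"rz": 0,"dx": 0,"dy": 0,"dz": -20,"gripper": 1},{"rx": 0,"ry": 0,"rz": 0,"dx": 0,"dy": 0,"dz": 0,"gripper": 1}]'

```text
clock: 30.68
tcp_pos: [0.4725, 0.0902, 0.1446]
orientation: [2.081, 2.351, 0.004]
contact_force: [-0.6, -0.2, -0.4]
grip_width: 0.0852
gripper_force: 0.0
```

```bash
python3 q.py .4805 .435 .038 97
```

```text
psi 97.0 rz -0.0 tilt 0.19
d after turn mm [341.2  50.  106.6]  j7 -0.45 j1 0.16
```

>>> step_arm --moves '[{"rx": 0,"ry": 0,"rz": 0,"dx": 34,"dy": 5,"dz": -20,"gripper": 1},{"rx": 0,"ry": 0,"rz": 0,"dx": 34,"dy": 5,"dz": 0,"gripper": 1},{"rx": 0,"ry": 0,"rz": 0,"dx": 34,"dy": 5,"dz": 0,"gripper": 1},{"rx": 0,"ry": 0,"rz": 0,"dx": 34,"dy": 5,"dz": 0,"gripper": 1},{"rx": 0,"ry": 0,"rz": 0,"dx": 34,"dy": 5,"dz": 0,"gripper": 1},{"rx": 0,"ry": 0,"rz": 0,"dx": 34,"dy": 5,"dz": 0,"gripper": 1},{"rx": 0,"ry": 0,"rz": 0,"dx": 34,"dy": 5,"dz": 0,"gripper": 1},{"rx": 0,"ry": 0,"rz": 0,"dx": 34,"dy": 5,"dz": 0,"gripper": 1},{"rx": 0,"ry": 0,"rz": 0,"dx": 34,"dy": 5,"dz": 0,"gripper": 1},{"rx": 0,"ry": 0,"rz": 0,"dx": 34,"dy": 5,"dz": 0,"gripper": 1},{"rx": 0,"ry": 0,"rz": 0,"dx": 0,"dy": 0,"dz": 35,"gripper": 1},{"rx": 0,"ry": 0,"rz": 0,"dx": 0,"dy": 0,"dz": 0,"gripper": 1},{"rx": 0,"ry": 0,"rz": 0,"dx": 0,"dy": 0,"dz": 0,"gripper": 1}]'

```text
clock: 32.3
tcp_pos: [0.4798, 0.4331, 0.1281]
orientation: [2.082, 2.352, -0.001]
contact_force: [-0.3, -0.7, -0.1]
grip_width: 0.0851
gripper_force: 0.0
```

```bash
python3 q.py .4805 .435 .038 97
```

```text
psi 97.0 rz -0.0 tilt 0.05
d after turn mm [ 1.8  0.9 90.1]  j7 -1.03 j1 -0.44
```

>>> step_arm --moves '[{"rx": 0,"ry": 0,"rz": 0,"dx": 1.5,"dy": 0.5,"dz": 35,"gripper": 1},{"rx": 0,"ry": 0,"rz": 0,"dx": 0,"dy": 0,"dz": 30,"gripper": 1},{"rx": 0,"ry": 0,"rz": 0,"dx": 0,"dy": 0,"dz": 16,"gripper": 1},{"rx": 0,"ry": 0,"rz": 0,"dx": 0,"dy": 0,"dz": 8,"gripper": 1},{"rx": 0,"ry": 0,"rz": 0,"dx": 0,"dy": 0,"dz": 0,"gripper": 1},{"rx": 0,"ry": 0,"rz": 0,"dx": 0,"dy": 0,"dz": 0,"gripper": -1},{"rx": 0,"ry": 0,"rz": 0,"dx": 0,"dy": 0,"dz": 0,"gripper": -1},{"rx": 0,"ry": 0,"rz": 0,"dx": 0,"dy": 0,"dz": 0,"gripper": -1},{"rx": 0,"ry": 0,"rz": 0,"dx": 0,"dy": 0,"dz": 0,"gripper": -1},{"rx": 0,"ry": 0,"rz": 0,"dx": 0,"dy": 0,"dz": 0,"gripper": -1},{"rx": 0,"ry": 0,"rz": 0,"dx": 0,"dy": 0,"dz": 0,"gripper": -1}]'

```text
clock: 33.67
tcp_pos: [0.4801, 0.4355, 0.0401]
orientation: [2.082, 2.353, 0.001]
contact_force: [-0.9, -1.2, 6.3]
grip_width: 0.0389
gripper_force: 30.4
```

```bash
python3 q.py .4871 -.0454 .046 97
```

```text
psi 97.0 rz 0.0 tilt 0.04
d after turn mm [-478.2  -51.7   -5.9]  j7 -1.09 j1 -0.48
```

>>> step_arm --moves '[{"rx": 0,"ry": 0,"rz": 0,"dx": 0,"dy": 0,"dz": -40,"gripper": -1},{"rx": 0,"ry": 0,"rz": 0,"dx": 0,"dy": 0,"dz": -40,"gripper": -1},{"rx": 0,"ry": 0,"rz": 0,"dx": 0,"dy": 0,"dz": -35,"gripper": -1},{"rx": 0,"ry": 0,"rz": 0,"dx": -34.2,"dy": -3.7,"dz": 0,"gripper": -1},{"rx": 0,"ry": 0,"rz": 0,"dx": -34.2,"dy": -3.7,"dz": 0,"gripper": -1},{"rx": 0,"ry": 0,"rz": 0,"dx": -34.2,"dy": -3.7,"dz": 0,"gripper": -1},{"rx": 0,"ry": 0,"rz": 0,"dx": -34.2,"dy": -3.7,"dz": 0,"gripper": -1},{"rx": 0,"ry": 0,"rz": 0,"dx": -34.2,"dy": -3.7,"dz": 0,"gripper": -1},{"rx": 0,"ry": 0,"rz": 0,"dx": -34.2,"dy": -3.7,"dz": 0,"gripper": -1},{"rx": 0,"ry": 0,"rz": 0,"dx": -34.2,"dy": -3.7,"dz": 0,"gripper": -1},{"rx": 0,"ry": 0,"rz": 0,"dx": -34.2,"dy": -3.7,"dz": 0,"gripper": -1},{"rx": 0,"ry": 0,"rz": 0,"dx": -34.2,"dy": -3.7,"dz": 0,"gripper": -1},{"rx": 0,"ry": 0,"rz": 0,"dx": -34.2,"dy": -3.7,"dz": 0,"gripper": -1},{"rx": 0,"ry": 0,"rz": 0,"dx": -34.2,"dy": -3.7,"dz": 0,"gripper": -1},{"rx": 0,"ry": 0,"rz": 0,"dx": -34.2,"dy": -3.7,"dz": 0,"gripper": -1},{"rx": 0,"ry": 0,"rz": 0,"dx": -34.2,"dy": -3.7,"dz": 0,"gripper": -1},{"rx": 0,"ry": 0,"rz": 0,"dx": -34.2,"dy": -3.7,"dz": 0,"gripper": -1},{"rx": 0,"ry": 0,"rz": 0,"dx": 0,"dy": 0,"dz": 40,"gripper": -1},{"rx": 0,"ry": 0,"rz": 0,"dx": 0,"dy": 0,"dz": 0,"gripper": -1},{"rx": 0,"ry": 0,"rz": 0,"dx": 0,"dy": 0,"dz": 0,"gripper": -1}]'

```text
clock: 36.17
tcp_pos: [0.4873, -0.0456, 0.115]
orientation: [2.08, 2.354, 0.001]
contact_force: [0.2, -0.8, -0.4]
grip_width: 0.0389
gripper_force: 30.5
```

```bash
python3 q.py .4871 -.0454 .048 97
```

```text
psi 97.1 rz 0.1 tilt 0.03
d after turn mm [ 0.2 -0.2 67. ]  j7 -0.19 j1 0.39
```

>>> step_arm --moves '[{"rx": 0,"ry": 0,"rz": 0,"dx": 0,"dy": 0,"dz": 35,"gripper": -1},{"rx": 0,"ry": 0,"rz": 0,"dx": 0,"dy": 0,"dz": 20,"gripper": -1},{"rx": 0,"ry": 0,"rz": 0,"dx": 0,"dy": 0,"dz": 8,"gripper": -1},{"rx": 0,"ry": 0,"rz": 0,"dx": 0,"dy": 0,"dz": 3,"gripper": -1},{"rx": 0,"ry": 0,"rz": 0,"dx": 0,"dy": 0,"dz": 0.7,"gripper": -1},{"rx": 0,"ry": 0,"rz": 0,"dx": 0,"dy": 0,"dz": 0,"gripper": -1},{"rx": 0,"ry": 0,"rz": 0,"dx": 0,"dy": 0,"dz": 0,"gripper": -1}]'

```text
clock: 37.05
tcp_pos: [0.4872, -0.0464, 0.048]
orientation: [2.081, 2.352, 0.001]
contact_force: [-0.2, 0.6, -0.3]
grip_width: 0.0388
gripper_force: 30.5
```

>>> step_arm --moves '[{"rx": 0,"ry": 0,"rz": 0,"dx": 0,"dy": 0,"dz": 0,"gripper": 0.3},{"rx": 0,"ry": 0,"rz": 0,"dx": 0,"dy": 0,"dz": 0,"gripper": 1},{"rx": 0,"ry": 0,"rz": 0,"dx": 0,"dy": 0,"dz": 0,"gripper": 1},{"rx": 0,"ry": 0,"rz": 0,"dx": 0,"dy": 0,"dz": 0,"gripper": 1},{"rx": 0,"ry": 0,"rz": 0,"dx": 0,"dy": 0,"dz": -20,"gripper": 1},{"rx": 0,"ry": 0,"rz": 0,"dx": 0,"dy": 0,"dz": -40,"gripper": 1},{"rx": 0,"ry": 0,"rz": 0,"dx": 0,"dy": 0,"dz": -40,"gripper": 1},{"rx": 0,"ry": 0,"rz": 0,"dx": 0,"dy": 0,"dz": -40,"gripper": 1},{"rx": 0,"ry": 0,"rz": 0,"dx": 0,"dy": 0,"dz": -40,"gripper": 1},{"rx": 0,"ry": 0,"rz": 0,"dx": -40,"dy": 0,"dz": 0,"gripper": 1},{"rx": 0,"ry": 0,"rz": 0,"dx": -40,"dy": 0,"dz": 0,"gripper": 1},{"rx": 0,"ry": 0,"rz": 0,"dx": -40,"dy": 0,"dz": 0,"gripper": 1},{"rx": 0,"ry": 0,"rz": 0,"dx": -40,"dy": 0,"dz": 0,"gripper": 1},{"rx": 0,"ry": 0,"rz": 0,"dx": -40,"dy": 0,"dz": 0,"gripper": 1},{"rx": 0,"ry": 0,"rz": 0,"dx": -40,"dy": 0,"dz": 0,"gripper": 1},{"rx": 0,"ry": 0,"rz": 0,"dx": -40,"dy": 0,"dz": 0,"gripper": 1},{"rx": 0,"ry": 0,"rz": 0,"dx": -40,"dy": 0,"dz": 0,"gripper": 1},{"rx": 0,"ry": 0,"rz": 0,"dx": -40,"dy": 0,"dz": 0,"gripper": 1},{"rx": 0,"ry": 0,"rz": 0,"dx": 0,"dy": 0,"dz": 0,"gripper": 1},{"rx": 0,"ry": 0,"rz": 0,"dx": 0,"dy": 0,"dz": 0,"gripper": 1}]'

```text
clock: 39.55
tcp_pos: [0.5309, -0.4027, 0.2272]
orientation: [-2.08, -2.353, -0.001]
contact_force: [-0.4, 0.6, 0.4]
grip_width: 0.0852
gripper_force: 0.0
```

```bash
python3 - <<'E'
from h import *
a=r.grab_frame("top");s=r.grab_frame("side")
cv2.imwrite("pics/g.png",np.hstack([tile(a,225,140,133,3),tile(s,190,110,133,3)]))
E
```

```text
(no output)
```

View pics/g.png

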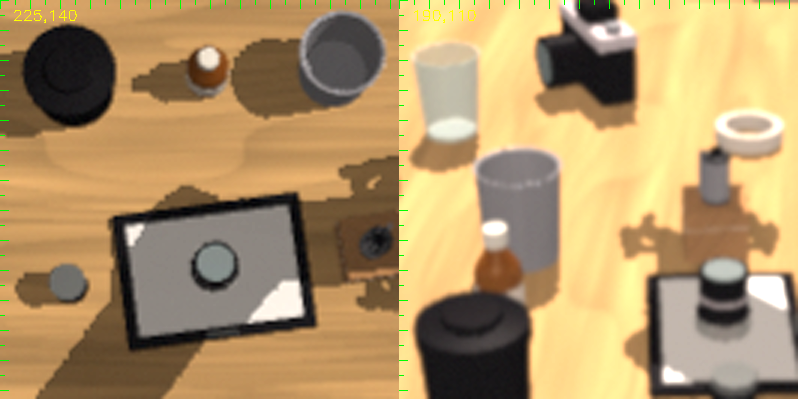

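```bash
python3 - <<'E'
from h import *
a=np.radians(6.7);c=np.array([.4871,-.0454]);P=np.array([[np.cos(a),-np.sin(a)],[np.sin(a),np.cos(a)]])
for px,z in(((215,262),.062),((68,282),.054)): print((w("top",[np.array(px)/3+[225,140]-.33],z)[0]-c)@P)
for px,z in(((723,270),.062),((734,378),.054)): print((w("side",[(np.array(px)-[399,0])/3+[190,110]-.33],z)[0]-c)@P)
E
```

```text
[ 0.0035081  -0.00130609]
[0.00285408 0.13434153]
[ 4.10899230e-05 -3.00170624e-03]
[-2.92811604e-05  1.38206151e-01]
```

All placements are well within tolerance.

```bash
python3 -c "
from bench import r
print(r.hand_in())"
```

```text
the job is handed in; nothing more can be done
None
```

The desk is laid out as asked and the job is handed in at about 40 s of the 141 s; the last pictures show all five things upright, let go and, by my measurements, within about 5 mm of where they belong, but the hand-in gave no verdict.

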